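# Back-turn and screw down the jar lid

### The arm

A 7-joint arm with a two-finger parallel gripper is mounted at the origin on the work surface. World frame = base frame: x ahead of the robot, y to its left, z up, the work surface at z = 0. Lengths are in m, angles in rad, forces in N, time in s.
With the tool pointing down it reaches from about 0.425 to 0.825 m from the base axis. Payload 3.6 kg.
Tool frame: the origin (TCP) lies between the finger pads; the fingertips stand robot.tip_extent ahead of it and the grasp point (between the pads) lies 3 mm ahead of it (robot.tip_extent is the distance from the TCP to the fingertips, in m); x points along the fingers, y is the direction in which the jaws open and shut, and the axes are right-handed (so a half turn about x gives the same grasp; the last joint's range is limited). The gripper opens to 93 mm and grips with 3 to 60 N. Pads are 15 mm wide; open, the fingers measure 128 mm over their backs; the gripper's body (75 mm by 188 mm) begins 65 mm behind the grasp point.
Start: joints at [-1.137, 0.615, -0.013, 1.423, 0.008, 1.103, -0.04], TCP at [0.289, 0.582, 0.241] pointing down, gripper open.
Joint ranges: [-3.12, 3.12], [-0.3, 2.06], [-1.34, 1.32], [0.26, 2.42], [-1.36, 4.5], [0.01, 1.98], [-2.84, 2.84]. Speed limits (rad/s): [2.79, 2.79, 3.14, 3.14, 3.14, 3.14, 3.14].

### API

Orientations are given as [roll, pitch, yaw] about the fixed x, y, z axes, in that order (R = Rz(yaw) Ry(pitch) Rx(roll)).
In Python, from workcell import robot gives the robot as it stands.
- The arm moves only by the tool move_arm, never from a script. Its argument "targets" is a list of rows, each an object of numbers: "x", "y", "z": the shift along the tool's x, y, z in m; "twist": the turn about the tool's x in degrees. A call has 1 to 10 rows; each row shifts and turns the commanded pose from where the row before left it, along the tool's axes as they then stand; what a row does not reach is not made up. A row lasts 1/10 s, in which the tool goes at most 50 mm and 8.59 degrees, less where a joint would pass 70% of its speed; a pose out of reach is approached as far as the arm can. A call is refused whole if a number of a shift passes 0.05 or a number of a turn 8.59, either way. A call with a gripper value outside its range is refused whole. "jaw" is the opening, from 0 (shut) to 1 (fully open), set as the call begins (left out, the last holds). The fingers move at their own pace and stop on an object; "squeeze" is the grip in N (left out, the last holds). Time passes only in rows, so rows that do not move let the fingers close. It gives the time, the measured TCP pose, the force and the opening at its end, in the units of the state.
- robot.get_state(): the state, without advancing time (a new reading comes with each control period).
- robot.capture(name): name is "scene" or "side" or "wrist"; returns the picture (384x512x3 uint8, red, green, blue); there is no depth.
- robot.camera_info(name): a dict with "intrinsics" (3x3 intrinsics, pixels), "k1" (the pictures are not rectified: a ray, as slopes to the right and down, at radius r is drawn at 1 + k1 r^2 times it, then the intrinsics apply), "R" (3x3) and "t" (3): a world point X has camera coordinates R X + t; the wrist camera has in their place "hand_eye" (4x4, takes a point from camera to tool coordinates, whose origin is the TCP and whose axes are the tool frame's). Camera axes: x right, y down, z forward; pixel columns grow to the right and rows downward; lengths in m; the calibration is good to about 2 mm. A picture is of the moment at which its call begins: read the wrist's pose just before it. camera_info takes no time and is no camera call.
- robot.hand_in(): hands the job in, once; it reports no verdict.
The state is a dict: "t": time; "joint_positions": joint angles; "joint_vel": joint speeds; "effort": joint torques, N m; "tcp_pos": TCP position; "eef_rot": TCP orientation; "contact_force": force on the tool from outside, world axes, zero at the start; "wrist_torque": the same for the moment, N m; "finger_gap": finger opening in m.
Only numpy, scipy, OpenCV 4.12 (cv2) and the standard library are available. Lean on these libraries where they do the work, as an engineer would, in place of code of your own. Each camera call takes 0.05 s, during which the arm holds its last target.

### The job

Close the open jar of brass ferrules: pick its lid up off the bench, set it level on the jar's mouth and, pressing only lightly and never leaning hard on the glass, turn it backwards (anticlockwise from above) until you feel it drop off the high point of the thread. Then screw it down clockwise until it is fully down and tight, and let go; leave the other things on the bench where they are.

Things in the scene. Friction and masses are not known exactly. Their poses are not given: they have to be found in the camera images.
- lid: round aluminium screw lid, 55 mm across, 17.5 mm high, 28-56 g, lying open side down on the bench. Origin: centre of its open lower edge, z up. Inside 50.4 mm across, 14.5 mm deep; three inward lugs 120 deg apart, 7.6 mm long, 2.4 mm thick, 3.9 mm above the lower edge, reaching in to 21 mm from the axis. Can be gripped across at any yaw; 20-60 N squeeze does not hurt it.
- mouth (a point): centre of the open jar's rim, 105 mm above the bench; z up. Glass neck 40 mm across with a bevelled rim; shoulder 19 mm below the rim, widening to a 68 mm body. The lid has about 1 mm of play sideways on the neck. Set on, its lugs land somewhere on top of the thread ridges, its lower edge then 5.5 to 11.5 mm below the rim.
- thread (a point): point on the jar's axis, level with the high points of the thread. Three right-hand ridges (48 mm across) start here 120 deg apart, each falling 2.9 mm per rad clockwise. Where they start is not told and differs each time. Turned anticlockwise with a light push (3-5 N) the lid climbs until its lower edge is 5.5 mm below the rim, then drops 6 mm. It takes up to 2.1 rad, at times 0.3 more.
- seat (a point): where the lid's origin is when fully down, 14.5 mm below the rim. From the drop about 1.1 rad clockwise brings the lid onto the rim; 0.5 to 0.9 rad more takes up slack and it wrings tight (the turning moment climbs past 0.2 N m).
- stand: wooden block 110 x 110 x 34 mm screwed to the bench, holding the jar upright in a rubber-lined hole at its centre. Origin: centre of its underside. The jar cannot lift or tip; it would slip round in the rubber only above about 0.8 N m.
- dropper: bystander: white squeeze bottle with a grey pointed nozzle, 38 mm across, 98 mm high; origin at the centre of its underside.
- smalljar: bystander: small closed amber glass jar, 48 mm across, 55 mm high; origin at the centre of its underside.
- woodbox: bystander: dark wooden box, 62 x 72 x 48 mm; origin at the centre of its underside.
- brushpot: bystander: white pot of brushes, 64 mm across, 85 mm high, brushes to 190 mm; origin at the centre of its underside.
Not all that is in view belongs to the job. Of the things shaped like the lid, the aluminium one is meant.

How it is judged:
By the outcome, as a careful person would: the job done as asked, in the order asked, and still so for the second after the job is handed in, with the robot touching nothing.
It also fails if it takes over 67 s, if anything falls off the work surface, if the arm or the gripper's body presses on something with over 40 N, if the wrist force passes 120 N, or if a joint passes its speed limit or range.

## Working session

There is one attempt and no reset: what is moved stays moved. The work goes in short steps, Python scripts to look and compute and a tool call to move; the robot and the scene stay as the last step left them, time stands still between calls to the robot, and variables do not carry over. Pictures are saved under pics/ and viewed, and the job is handed in when it is done.

Besides the shell and the picture viewer there is one more tool, called after "Request:" as name(argument=value, ...) on one line, values as JSON. move_arm: Moves the arm, as the interface text tells. Its arguments: {"type":"object","properties":{"targets":{"type":"array"},"jaw":{"type":"number"},"squeeze":{"type":"number"}},"required":["targets"]}

```bash
ls -la; mkdir -p pics; python3 - <<'E'
from workcell import robot
import cv2,numpy as np
print(robot.tip_extent)
s=robot.get_state()
for k,v in s.items(): print(k,np.round(v,4))
for n in ("scene","side","wrist"):
    c=robot.camera_info(n); print(n,c)
for n in ("scene","side"):
    im=robot.capture(n); cv2.imwrite(f"pics/{n}0.png",im[:,:,::-1])
E
```

```text
total 12
drwxr-xr-x  3 agent agent 4096 Dec  7 03:36 .
drwxr-xr-x 23 root  root  4096 Dec  7 03:36 ..
drwxr-xr-x  2 agent agent 4096 Dec  7 03:36 pics
0.022
t 0.0
joint_positions [-1.1365  0.6159 -0.0126  1.4249  0.0081  1.1034 -0.0404]
joint_vel [-0.0003 -0.0012  0.0011 -0.0005 -0.0005  0.0008 -0.0007]
effort [ 3.00000e-04 -4.58929e+01  2.08800e-01 -1.65747e+01 -6.12000e-02
  2.04000e-02  2.00000e-04]
tcp_pos [0.2887 0.5816 0.2395]
eef_rot [-1.5516  1.5682 -2.0123]
contact_force [-0.8662  0.0102  0.1059]
wrist_torque [-0.0047  0.0225 -0.0007]
finger_gap 0.093
scene {'intrinsics': array([[479.16396679,   0.        , 250.09842136],
       [  0.        , 479.16396679, 188.4120668 ],
       [  0.        ,   0.        ,   1.        ]]), 'k1': -0.1911298626721948, 'R': array([[-0.84334765,  0.53729395, -0.00894214],
       [ 0.41617493,  0.6425288 , -0.64339347],
       [-0.33994584, -0.54632587, -0.76548343]]), 't': array([ 0.53633477, -0.20545753,  1.4315803 ])}
side {'intrinsics': array([[360.81264791,   0.        , 258.15700643],
       [  0.        , 360.81264791, 189.48247248],
       [  0.        ,   0.        ,   1.        ]]), 'k1': -0.014422966273288897, 'R': array([[ 0.95749436, -0.28747298, -0.02374542],
       [-0.15185644, -0.43237602, -0.88881415],
       [ 0.2452431 ,  0.85464043, -0.45765222]]), 't': array([-0.61668922,  0.18359278,  0.87034624])}
wrist {'intrinsics': array([[323.4621879 ,   0.        , 255.10416543],
       [  0.        , 323.4621879 , 192.27612289],
       [  0.        ,   0.        ,   1.        ]]), 'k1': 0.013037904080414846, 'hand_eye': array([[-1.01108413e-03, -3.01986471e-01,  9.53311675e-01,
        -1.44865246e-01],
       [ 9.99999489e-01, -3.13608162e-04,  9.61257702e-04,
         2.44693629e-04],
       [ 8.67950089e-06,  9.53312159e-01,  3.01986633e-01,
        -8.59829372e-02],
       [ 0.00000000e+00,  0.00000000e+00,  0.00000000e+00,
         1.00000000e+00]])}
```

View pics/scene0.png

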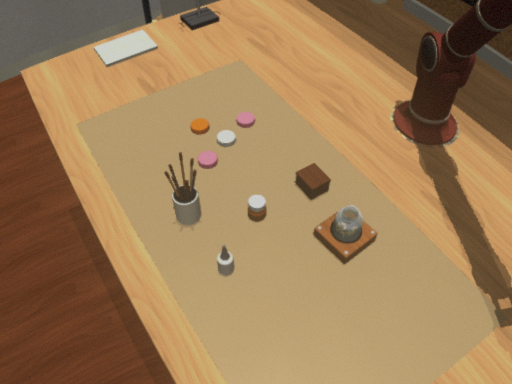

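View pics/side0.png

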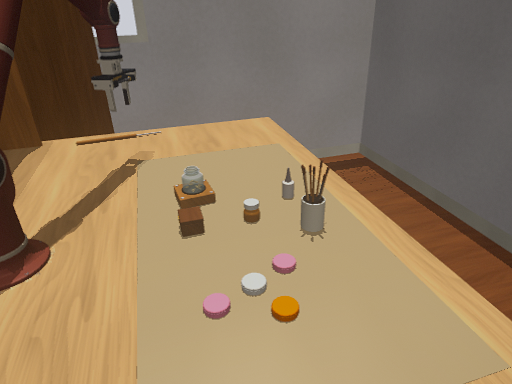

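The scene image shows the silvery lid at about (226,138), with two pink lids and one orange lid nearby. The open jar is on its stand at about (347,225). In the side image the lid is at (254,284) and the jar mouth is at about (191,170). Next I measure them.

```bash
cat > h.py <<'E'
import numpy as np,cv2
from scipy.spatial.transform import Rotation as Rn
from workcell import robot
def cam(name,st=None):
    c=robot.camera_info(name)
    K=np.array(c["intrinsics"]);d=np.array([c["k1"],0,0,0.])
    if name=="wrist":
        H=np.array(c["hand_eye"]);T=np.eye(4);T[:3,:3]=Rn.from_euler("xyz",st["eef_rot"]).as_matrix();T[:3,3]=st["tcp_pos"]
        W=np.linalg.inv(T@H);return K,d,W[:3,:3],W[:3,3]
    return K,d,np.array(c["R"]),np.array(c["t"])
def ray(C,uv):
    K,d,R,t=C
    p=cv2.undistortPoints(np.array(uv,float).reshape(-1,1,2),K,d).reshape(-1,2)
    D=np.c_[p,np.ones(len(p))]@R; return -R.T@t, D/np.linalg.norm(D,axis=1)[:,None]
def plane(C,uv,z):
    o,D=ray(C,uv); return o+D*((z-o[2])/D[:,2])[:,None]
def proj(C,X):
    K,d,R,t=C
    return cv2.projectPoints(np.array(X,float).reshape(-1,3),cv2.Rodrigues(R)[0],t,K,d)[0].reshape(-1,2)
def tri(CA,a,CB,b):
    A=[];B=[]
    for C,u in((CA,a),(CB,b)):
        o,D=ray(C,u);P=np.eye(3)-np.outer(D[0],D[0]);A.append(P);B.append(P@o)
    return np.linalg.lstsq(np.vstack(A),np.hstack(B),rcond=None)[0]
def circ(p):
    A=np.c_[2*p[:,:2],np.ones(len(p))];s=np.linalg.lstsq(A,(p[:,:2]**2).sum(1),rcond=None)[0]
    return s[:2],np.sqrt(s[2]+s[0]**2+s[1]**2)
E
python3 - <<'E'
from h import *
for n,(u0,v0,u1,v1),(a,b,c,d) in (("scene",(190,100,270,175),(305,190,385,265)),("side",(190,250,310,330),(165,155,225,210))):
    im=cv2.imread(f"pics/{n}0.png")
    x=cv2.resize(im[v0:v1,u0:u1],None,fx=5,fy=5,interpolation=cv2.INTER_CUBIC)
    y=cv2.resize(im[b:d,a:c],None,fx=7,fy=7,interpolation=cv2.INTER_CUBIC)
    cv2.imwrite(f"pics/{n}_a.png",x);cv2.imwrite(f"pics/{n}_b.png",y)
E
```

```text
(no output)
```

View pics/scene_a.png

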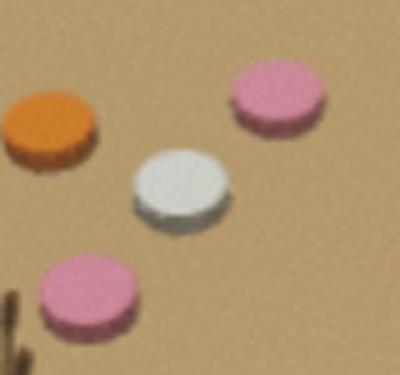

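View pics/scene_b.png

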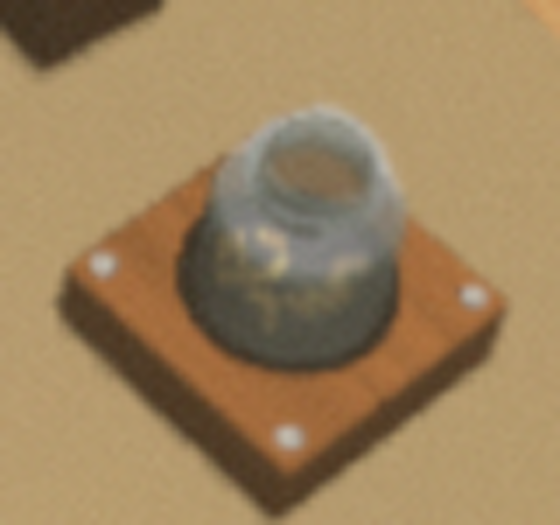

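View pics/side_b.png

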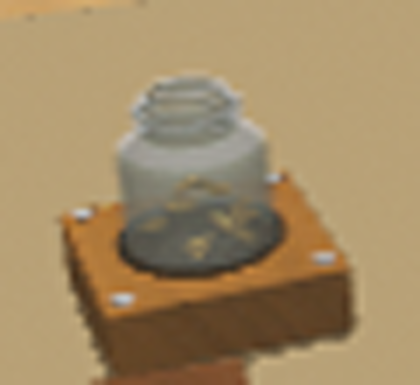

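View pics/side_a.png

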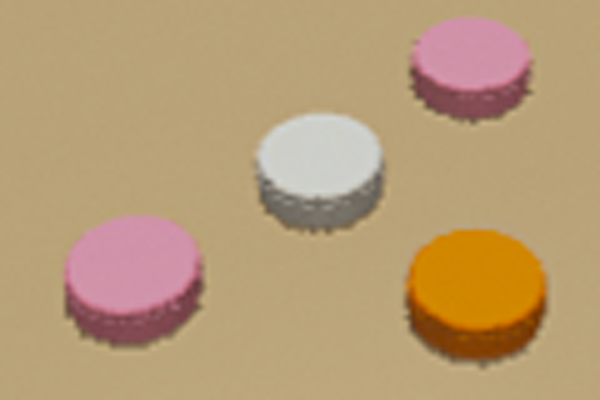

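```bash
python3 - <<'E'
from h import *
CS=cam("scene");CI=cam("side")
for n,C,box in (("scene",CS,(190,100,270,175)),("side",CI,(190,250,310,330))):
    im=cv2.imread(f"pics/{n}0.png");u0,v0,u1,v1=box
    up=cv2.resize(im[v0:v1,u0:u1],None,fx=4,fy=4,interpolation=cv2.INTER_CUBIC)
    hsv=cv2.cvtColor(up,cv2.COLOR_BGR2HSV)
    H,S,V=cv2.split(hsv)
    print(n)
    for col,m in (("silver",(S<40)&(V>165)),("pink",(H>150)&(V>180)),("orange",(H>8)&(H<20)&(S>190)&(V>170 if n=="side" else V>190))):
        cs,_=cv2.findContours(m.astype(np.uint8),cv2.RETR_EXTERNAL,cv2.CHAIN_APPROX_NONE)
        for c in cs:
            if cv2.contourArea(c)<1500: continue
            p=(c.reshape(-1,2)+0.5)/4-0.5+[u0,v0]
            P=plane(C,p,0.0175); cc,r=circ(P); M=cv2.moments(c)
            print(col,np.round(cc,4),"r",round(r,4),"area",cv2.contourArea(c)/16)
# screws
sb=lambda x,y:(x/7-0.5+305+0.07,y/7-0.5+190+.07)
ib=lambda x,y:(x/7-0.5+165,y/7-0.5+155)
print("scene screws",plane(CS,[sb(103,265),sb(473,296),sb(289,437)],0.034))
print("side screws",plane(CI,[ib(83,214),ib(273,178),ib(323,258),ib(122,299)],0.034))
print("side centre",plane(CI,[ib(83,214),ib(273,178),ib(323,258),ib(122,299)],0.034).mean(0))
# rim: scene ellipse approx inner  ; side
print("rim scene",plane(CS,[sb(318,157)],0.105),"rim side",plane(CI,[ib(187,95)],0.105))
for n,z in (("dropper",0),):
    pass
print("dropper",plane(CS,[(226,268)],0),"smalljar",plane(CS,[(257,211)],0.01),"box",plane(CS,[(313,176)],0.048),"pot",plane(CS,[(187,215)],0.0), "box side",plane(CI,[(191,215)],0.048))
E
```

```text
scene
silver [ 0.5554 -0.256 ] r 0.026 area 178.34375
pink [ 0.6414 -0.2113] r 0.0253 area 191.59375
pink [ 0.4664 -0.2935] r 0.0249 area 145.84375
orange [ 0.5952 -0.3432] r 0.0232 area 131.84375
side
silver [ 0.5559 -0.2598] r 0.0264 area 321.90625
pink [ 0.4666 -0.2977] r 0.0263 area 394.9375
pink [ 0.6416 -0.2155] r 0.0261 area 252.1875
orange [ 0.5946 -0.3483] r 0.0263 area 414.78125
scene screws [[0.53607306 0.15186731 0.034     ]
 [0.43735626 0.23230057 0.034     ]
 [0.52690686 0.2411821  0.034     ]]
side screws [[0.43961065 0.23320109 0.034     ]
 [0.52900578 0.24190566 0.034     ]
 [0.5370851  0.15266423 0.034     ]
 [0.44792888 0.14348203 0.034     ]]
side centre [0.4884076  0.19281325 0.034     ]
rim scene [[0.48794128 0.19236182 0.105     ]] rim side [[0.48933098 0.18841914 0.105     ]]
dropper [[7.71688710e-01 1.08539777e-01 1.11022302e-16]] smalljar [[0.62413534 0.01390249 0.01      ]] box [[0.45761123 0.02177439 0.048     ]] pot [[ 7.76036141e-01 -7.79476960e-02  1.11022302e-16]] box side [[0.45920924 0.00647842 0.048     ]]
```

The silvery lid measures (0.5555, −0.258) in both views, r≈26–27 mm. The jar axis is at (0.488, 0.192), from both the screws and the rim. Both are in reach. The neighbouring lids are about 97 mm from the lid at bearings 27°, 203° and −66°. The jaws should therefore open along about −20° or 70°.

```bash
cat >> h.py <<'E'
def plan(tx,ty,tz,ang=None):
    s=robot.get_state();R=Rn.from_euler("xyz",s["eef_rot"]).as_matrix();p=np.array(s["tcp_pos"])
    d=R.T@(np.array([tx,ty,tz])-p)
    y=R[:,1];a=np.degrees(np.arctan2(y[1],y[0]))
    print("t",round(s["t"],2),"tcp",np.round(p,4),"y-ang",round(a,1),"tilt",np.round(np.degrees([R[0,0],R[1,0]]),2),"j",np.round(s["joint_positions"],2),"F",np.round(s["contact_force"],2),"T",np.round(s["wrist_torque"],3),"gap",round(s["finger_gap"],4))
    print("shift in tool axes now",np.round(d,4))
    if ang is not None:
        tw=(a-ang+90)%180-90   # + twist = clockwise from above, half-turn symmetric
        print("twist",round(tw,1)," shift after twist",np.round(Rn.from_euler("x",tw,degrees=True).as_matrix().T@d,4))
E
python3 - <<'E'
from h import *
plan(0.5555,-0.2575,0.16,-20)
plan(0.5555,-0.2575,0.16,70)
E
```

```text
t 0.1 tcp [0.2887 0.5816 0.2396] y-ang 63.6 tilt [-0.06 -0.12] j [-1.14  0.62 -0.01  1.42  0.01  1.1  -0.04] F [ 0.03  0.2  -0.19] T [ 0.008 -0.02  -0.014] gap 0.0933
shift in tool axes now [ 0.0811 -0.6328  0.612 ]
twist 83.6  shift after twist [0.0811 0.5377 0.6971]
t 0.1 tcp [0.2887 0.5816 0.2396] y-ang 63.6 tilt [-0.06 -0.12] j [-1.14  0.62 -0.01  1.42  0.01  1.1  -0.04] F [ 0.03  0.2  -0.19] T [ 0.008 -0.02  -0.014] gap 0.0933
shift in tool axes now [ 0.0811 -0.6328  0.612 ]
twist -6.4  shift after twist [ 0.0811 -0.6971  0.5377]
```

Request:
move_arm(targets=[{"twist": -6.4, "x": 0.0}, {"x": 0.004, "y": -0.035, "z": 0.027}, {"x": 0.004, "y": -0.035, "z": 0.027}, {"x": 0.004, "y": -0.035, "z": 0.027}, {"x": 0.004, "y": -0.035, "z": 0.027}, {"x": 0.004, "y": -0.035, "z": 0.027}, {"x": 0.004, "y": -0.035, "z": 0.027}, {"x": 0.004, "y": -0.035, "z": 0.027}, {"x": 0.004, "y": -0.035, "z": 0.027}, {"x": 0.004, "y": -0.035, "z": 0.027}], jaw=1, squeeze=35)

```text
$.targets[0]: bad value
```

Request:
move_arm(targets=[{"x": 0.004, "y": -0.035, "z": 0.027}, {"x": 0.004, "y": -0.035, "z": 0.027}, {"x": 0.004, "y": -0.035, "z": 0.027}, {"x": 0.004, "y": -0.035, "z": 0.027}, {"x": 0.004, "y": -0.035, "z": 0.027}, {"x": 0.004, "y": -0.035, "z": 0.027}, {"x": 0.004, "y": -0.035, "z": 0.027}, {"x": 0.004, "y": -0.035, "z": 0.027}, {"x": 0.004, "y": -0.035, "z": 0.027}, {"x": 0}])

```text
$.targets[0]: bad value
```

```bash
python3 - <<'E'
from h import *
plan(0.5555,-0.2575,0.16,70)
st=robot.get_state();im=robot.capture("wrist");cv2.imwrite("pics/w1.png",im[:,:,::-1])
np.savez("w1.npz",r=st["eef_rot"],p=st["tcp_pos"])
E
```

```text
t 0.1 tcp [0.2887 0.5816 0.2396] y-ang 63.6 tilt [-0.06 -0.12] j [-1.14  0.62 -0.01  1.42  0.01  1.1  -0.04] F [ 0.03  0.2  -0.19] T [ 0.008 -0.02  -0.014] gap 0.0933
shift in tool axes now [ 0.0811 -0.6328  0.612 ]
twist -6.4  shift after twist [ 0.0811 -0.6971  0.5377]
```

View pics/w1.png

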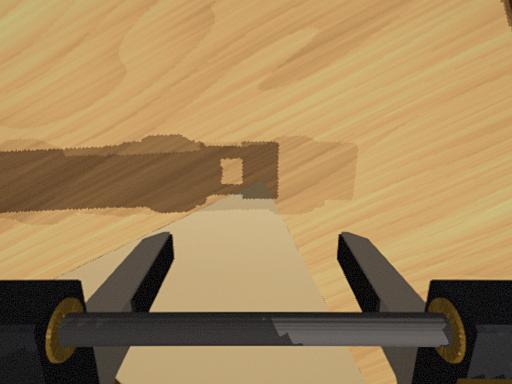

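The rows were refused and the arm did not move. A row probably needs all four keys.

Request:
move_arm(targets=[{"x": 0, "y": 0, "z": 0, "twist": -6.4}, {"x": 0.004, "y": -0.035, "z": 0.027, "twist": 0}, {"x": 0.004, "y": -0.035, "z": 0.027, "twist": 0}, {"x": 0.004, "y": -0.035, "z": 0.027, "twist": 0}, {"x": 0.004, "y": -0.035, "z": 0.027, "twist": 0}, {"x": 0.004, "y": -0.035, "z": 0.027, "twist": 0}, {"x": 0.004, "y": -0.035, "z": 0.027, "twist": 0}, {"x": 0.004, "y": -0.035, "z": 0.027, "twist": 0}, {"x": 0.004, "y": -0.035, "z": 0.027, "twist": 0}, {"x": 0.004, "y": -0.035, "z": 0.027, "twist": 0}], jaw=1, squeeze=35)

```text
t: 1.15
tcp_pos: [0.4098, 0.2013, 0.2045]
eef_rot: [0.046, 1.571, -0.302]
contact_force: [0.8, -0.6, -0.1]
finger_gap: 0.0929
```

Request:
move_arm(targets=[{"x": 0.004, "y": -0.035, "z": 0.027, "twist": 0}, {"x": 0.004, "y": -0.035, "z": 0.027, "twist": 0}, {"x": 0.004, "y": -0.035, "z": 0.027, "twist": 0}, {"x": 0.004, "y": -0.035, "z": 0.027, "twist": 0}, {"x": 0.004, "y": -0.035, "z": 0.027, "twist": 0}, {"x": 0.004, "y": -0.035, "z": 0.027, "twist": 0}, {"x": 0.004, "y": -0.035, "z": 0.027, "twist": 0}, {"x": 0.004, "y": -0.035, "z": 0.027, "twist": 0}, {"x": 0.004, "y": -0.035, "z": 0.027, "twist": 0}, {"x": 0, "y": 0, "z": 0, "twist": 0}])

```text
t: 2.15
tcp_pos: [0.5302, -0.1846, 0.1679]
eef_rot: [-1.162, 1.565, -1.522]
contact_force: [-0.5, -0.4, -0.5]
finger_gap: 0.0925
```

```bash
python3 - <<'E'
from h import *
plan(0.5555,-0.2575,0.12,70)
st=robot.get_state();im=robot.capture("wrist");cv2.imwrite("pics/w1.png",im[:,:,::-1])
np.savez("w1.npz",r=st["eef_rot"],p=st["tcp_pos"])
print(proj(cam("wrist",st),[[0.5555,-0.2575,0.0175]]))
E
```

```text
t 2.15 tcp [ 0.5302 -0.1846  0.1679] y-ang 69.4 tilt [ 0.02 -0.33] j [ 0.28  0.56  0.03  1.78 -0.01  0.8   1.52] F [-0.53 -0.38 -0.49] T [-0.007 -0.005 -0.037] gap 0.0925
shift in tool axes now [ 0.0483 -0.0591  0.0493]
twist -0.6  shift after twist [ 0.0483 -0.0596  0.0486]
[[195.68503577 231.80450198]]
```

View pics/w1.png

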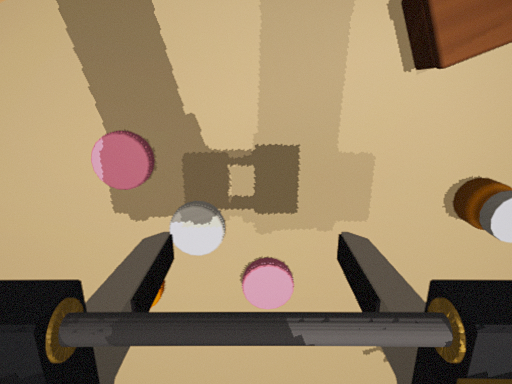

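The wrist image shows the lid at about (197,228), against (196,232) predicted. The pink lids are at (122,160) and (268,283). I refine the lid position from this view.

```bash
python3 - <<'E'
from h import *
z=np.load("w1.npz");st=dict(eef_rot=z["r"],tcp_pos=z["p"]);C=cam("wrist",st)
im=cv2.imread("pics/w1.png");hsv=cv2.cvtColor(im,cv2.COLOR_BGR2HSV)
m=((hsv[:,:,1]<45)&(hsv[:,:,2]>90)).astype(np.uint8);m[:190]=0;m[275:]=0;m[:,:150]=0;m[:,250:]=0
cs,_=cv2.findContours(m,cv2.RETR_EXTERNAL,cv2.CHAIN_APPROX_NONE);c=max(cs,key=cv2.contourArea).reshape(-1,2)
print(c.min(0),c.max(0),len(c))
P=plane(C,c+0.0,0.0175);cc,r=circ(P);print(cc,r,np.abs(np.hypot(*(P[:,:2]-cc).T)-r).max())
h=cv2.convexHull(c).reshape(-1,2);print(circ(plane(C,h,0.0175)))
plan(cc[0],cc[1],0.06,70)
E
```

```text
[169 201] [224 255] 172
[ 0.55332507 -0.25522088] 0.027678433334230985 0.002483838389880408
(array([ 0.55321696, -0.25530251]), np.float64(0.02824727328481172))
t 2.2 tcp [ 0.5297 -0.1801  0.1679] y-ang 69.6 tilt [-0.06 -0.1 ] j [ 0.27  0.56  0.02  1.78 -0.01  0.8   1.52] F [-0.12  1.03  0.2 ] T [ 0.122  0.011 -0.004] gap 0.0933
shift in tool axes now [ 0.108  -0.062   0.0483]
twist -0.4  shift after twist [ 0.108  -0.0623  0.0479]
```

Request:
move_arm(targets=[{"x": 0.013, "y": -0.016, "z": 0, "twist": -0.4}, {"x": 0.013, "y": -0.016, "z": 0, "twist": 0}, {"x": 0.013, "y": -0.016, "z": 0, "twist": 0}, {"x": 0.012, "y": -0.014, "z": 0, "twist": 0}, {"x": 0, "y": 0, "z": 0, "twist": 0}, {"x": 0, "y": 0, "z": 0, "twist": 0}, {"x": 0, "y": 0, "z": 0, "twist": 0}])

```text
t: 2.9
tcp_pos: [0.5101, -0.2335, 0.1181]
eef_rot: [0.725, 1.569, 0.384]
contact_force: [-0.2, 0.1, -0.1]
finger_gap: 0.0931
```

```bash
cat >> h.py <<'E'
def wlook(name):
    st=robot.get_state();im=robot.capture("wrist")[:,:,::-1].copy();cv2.imwrite(f"pics/{name}.png",im)
    np.savez(f"{name}.npz",r=st["eef_rot"],p=st["tcp_pos"]);return st,im,cam("wrist",st)
E
python3 - <<'E'
from h import *
st,im,C=wlook("w2")
print(proj(C,[[0.5545,-0.2565,0.0175]]))
plan(0.5545,-0.2565,0.06,70)
E
```

```text
[[246.20077479 256.85467486]]
t 2.95 tcp [ 0.5102 -0.2334  0.1182] y-ang 70.5 tilt [0.08 0.02] j [ 0.39  0.63  0.01  1.82 -0.01  0.69  1.63] F [ 0.2   0.26 -0.04] T [-0.002  0.     0.063] gap 0.0931
shift in tool axes now [ 0.0583 -0.007   0.0494]
twist 0.5  shift after twist [ 0.0583 -0.0066  0.0494]
```

View pics/w2.png

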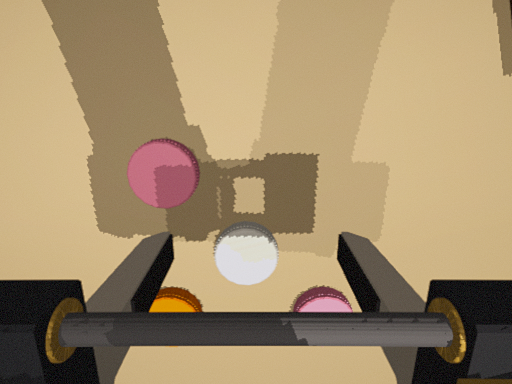

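The lid sits midway between the fingers at about (246,254), with its top edge in shadow. I fit its circle.

```bash
python3 - <<'E'
from h import *
z=np.load("w2.npz");st=dict(eef_rot=z["r"],tcp_pos=z["p"]);C=cam("wrist",st)
im=cv2.imread("pics/w2.png");hsv=cv2.cvtColor(im,cv2.COLOR_BGR2HSV)
for vt in (90,120,200):
    m=((hsv[:,:,1]<45)&(hsv[:,:,2]>vt)).astype(np.uint8);m[:215]=0;m[290:]=0;m[:,:205]=0;m[:,290:]=0
    cs,_=cv2.findContours(m,cv2.RETR_EXTERNAL,cv2.CHAIN_APPROX_NONE);c=max(cs,key=cv2.contourArea).reshape(-1,2)
    lo=c[c[:,1]>245]
    print(vt,c.min(0),c.max(0),circ(plane(C,c,0.0175)),"lower half",circ(plane(C,lo,0.0175)))
E
```

```text
90 [214 222] [278 284] (array([ 0.5520579 , -0.25590977]), np.float64(0.028167997678814394)) lower half (array([ 0.55413428, -0.25670424]), np.float64(0.026880422059273962))
120 [214 229] [278 284] (array([ 0.55446743, -0.25693979]), np.float64(0.026692214672943606)) lower half (array([ 0.55413428, -0.25670424]), np.float64(0.026880422059273962))
200 [214 236] [278 284] (array([ 0.5568169 , -0.25776861]), np.float64(0.02511472213852622)) lower half (array([ 0.55489212, -0.25697571]), np.float64(0.026275863378344106))
```

Request:
move_arm(targets=[{"x": 0, "y": -0.0037, "z": 0.0247, "twist": 0}, {"x": 0.01, "y": -0.0037, "z": 0.0246, "twist": 0}, {"x": 0.02, "y": 0, "z": 0, "twist": 0}, {"x": 0.02, "y": 0, "z": 0, "twist": 0}, {"x": 0.02, "y": 0, "z": 0, "twist": 0}, {"x": 0.012, "y": 0, "z": 0, "twist": 0}, {"x": 0, "y": 0, "z": 0, "twist": 0}, {"x": 0, "y": 0, "z": 0, "twist": 0}])

```text
t: 3.75
tcp_pos: [0.5539, -0.2578, 0.0363]
eef_rot: [0.056, 1.57, -0.285]
contact_force: [0.3, 0.1, 0.0]
finger_gap: 0.0927
```

```bash
python3 - <<'E'
from h import *
plan(0.5543,-0.2568,0.0235,70)
E
```

```text
t 3.75 tcp [ 0.5539 -0.2578  0.0363] y-ang 70.4 tilt [ 0.06 -0.02] j [ 0.4   0.8   0.01  1.73 -0.01  0.61  1.64] F [0.29 0.14 0.  ] T [ 0.019  0.007 -0.006] gap 0.0927
shift in tool axes now [0.0128 0.001  0.    ]
twist 0.4  shift after twist [0.0128 0.001  0.    ]
```

Request:
move_arm(targets=[{"x": 0.006, "y": 0.001, "z": 0, "twist": 0}, {"x": 0.004, "y": 0, "z": 0, "twist": 0}, {"x": 0.0025, "y": 0, "z": 0, "twist": 0}, {"x": 0, "y": 0, "z": 0, "twist": 0}, {"x": 0, "y": 0, "z": 0, "twist": 0}])

```text
t: 4.25
tcp_pos: [0.5536, -0.2571, 0.0232]
eef_rot: [-0.682, 1.571, -1.024]
contact_force: [0.7, 0.1, 0.1]
finger_gap: 0.0933
```

Request:
move_arm(targets=[{"x": 0, "y": 0, "z": 0, "twist": 0}, {"x": 0, "y": 0, "z": 0, "twist": 0}, {"x": 0, "y": 0, "z": 0, "twist": 0}, {"x": 0, "y": 0, "z": 0, "twist": 0}, {"x": 0, "y": 0, "z": 0, "twist": 0}, {"x": 0, "y": 0, "z": 0, "twist": 0}], jaw=0, squeeze=35)

```text
t: 4.85
tcp_pos: [0.5536, -0.257, 0.0232]
eef_rot: [-1.796, 1.571, -2.138]
contact_force: [0.1, -0.6, -0.2]
finger_gap: 0.0544
```

```bash
python3 - <<'E'
from h import *
plan(0.5543,-0.2568,0.0235,70)
E
```

```text
t 4.85 tcp [ 0.5536 -0.257   0.0232] y-ang 70.4 tilt [-0. -0.] j [ 0.39  0.82  0.01  1.73 -0.01  0.59  1.64] F [ 0.11 -0.63 -0.21] T [ 0.035  0.001 -0.015] gap 0.0544
shift in tool axes now [-0.0003  0.0004  0.0006]
twist 0.4  shift after twist [-0.0003  0.0004  0.0006]
```

Grip holds at a 54 mm gap. Lifting with the twist, then carrying to a standoff near the jar.

Request:
move_arm(targets=[{"x": -0.01, "y": 0, "z": 0, "twist": 0}, {"x": -0.025, "y": 0, "z": 0, "twist": 0}, {"x": -0.03, "y": 0, "z": 0, "twist": 8.4}, {"x": -0.03, "y": 0, "z": 0, "twist": 8.4}, {"x": -0.03, "y": 0, "z": 0, "twist": 8.4}, {"x": -0.025, "y": 0, "z": 0, "twist": 8.4}, {"x": -0.017, "y": 0, "z": 0, "twist": 8.4}, {"x": 0, "y": 0, "z": 0, "twist": 8.4}, {"x": 0, "y": 0, "z": 0, "twist": 0}])

```text
t: 5.75
tcp_pos: [0.5539, -0.2566, 0.1914]
eef_rot: [0.818, 1.569, -0.403]
contact_force: [-0.1, 0.7, -0.2]
finger_gap: 0.0547
```

```bash
python3 - <<'E'
from h import *
plan(0.470,0.239,0.19,20)
E
```

```text
t 5.75 tcp [ 0.5539 -0.2566  0.1914] y-ang 20.0 tilt [ 0.08 -0.04] j [ 0.22  0.61  0.29  1.62 -0.2   0.94  0.93] F [-0.07  0.71 -0.24] T [-0.033  0.058  0.001] gap 0.0547
shift in tool axes now [ 0.001   0.091  -0.4944]
twist 0.0  shift after twist [ 0.001   0.0906 -0.4944]
```

Request:
move_arm(targets=[{"x": 0, "y": 0.004, "z": -0.0194, "twist": 0}, {"x": 0, "y": 0.007, "z": -0.038, "twist": 0}, {"x": 0, "y": 0.007, "z": -0.038, "twist": 0}, {"x": 0, "y": 0.007, "z": -0.038, "twist": 0}, {"x": 0, "y": 0.007, "z": -0.038, "twist": 0}, {"x": 0, "y": 0.007, "z": -0.038, "twist": 0}, {"x": 0, "y": 0.007, "z": -0.038, "twist": 0}, {"x": 0, "y": 0.007, "z": -0.038, "twist": 0}, {"x": 0, "y": 0.007, "z": -0.038, "twist": 0}, {"x": 0, "y": 0.007, "z": -0.038, "twist": 0}])

```text
t: 6.75
tcp_pos: [0.4921, 0.107, 0.1901]
eef_rot: [-1.919, 1.57, -3.137]
contact_force: [0.6, -0.0, -0.5]
finger_gap: 0.0545
```

Request:
move_arm(targets=[{"x": 0, "y": 0.007, "z": -0.038, "twist": 0}, {"x": 0, "y": 0.007, "z": -0.038, "twist": 0}, {"x": 0, "y": 0.006, "z": -0.035, "twist": 0}, {"x": 0, "y": 0.004, "z": -0.022, "twist": 0}, {"x": 0, "y": 0, "z": 0, "twist": 0}, {"x": 0, "y": 0, "z": 0, "twist": 0}, {"x": 0, "y": 0, "z": 0, "twist": 0}])

```text
t: 7.45
tcp_pos: [0.4704, 0.2367, 0.1901]
eef_rot: [-0.51, 1.569, -1.733]
contact_force: [0.3, -0.9, -0.6]
finger_gap: 0.0546
```

```bash
python3 - <<'E'
from h import *
plan(0.470,0.239,0.19,20)
st,im,C=wlook("w3")
print(proj(C,[[0.487,0.1915,0.105],[0.487,0.1915,0.086]]))
im=cv2.imread("pics/w3.png");cv2.imwrite("pics/w3z.png",cv2.resize(im[180:330,170:340],None,fx=4,fy=4,interpolation=cv2.INTER_CUBIC))
E
```

```text
t 7.45 tcp [0.4704 0.2367 0.1901] y-ang 19.9 tilt [-0.01 -0.08] j [-0.71  0.5   0.3   1.85 -0.19  0.82  0.03] F [ 0.3 -0.9 -0.6] T [-0.125 -0.014  0.013] gap 0.0546
shift in tool axes now [ 0.0001  0.0004 -0.0023]
twist -0.1  shift after twist [ 0.0001  0.0004 -0.0023]
[[256.18704244 264.98430674]
 [256.11637102 253.537225  ]]
```

View pics/w3.png

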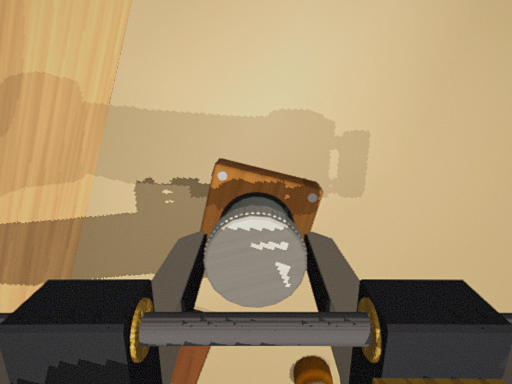

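View pics/w3z.png

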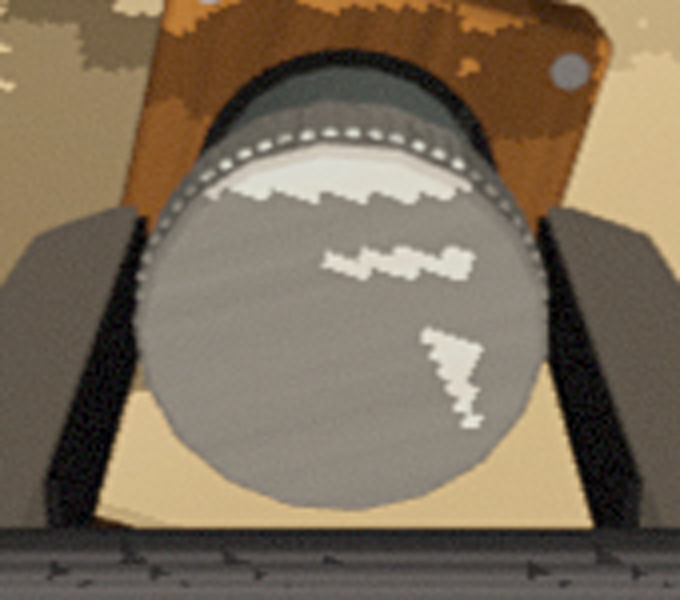

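The lid is in hand and centred at about (255,255), with the jar hidden behind it. I measure where the lid sits in the tool frame, then step past the jar to see the mouth.

```bash
python3 - <<'E'
from h import *
c=robot.camera_info("wrist");K=np.array(c["intrinsics"]);d=np.array([c["k1"],0,0,0]);H=np.array(c["hand_eye"])
im=cv2.imread("pics/w3.png");hsv=cv2.cvtColor(im,cv2.COLOR_BGR2HSV)
m=((hsv[:,:,1]<45)&(hsv[:,:,2]>100)).astype(np.uint8);m[:208]=0;m[309:]=0;m[:,:203]=0;m[:,309:]=0
m=cv2.morphologyEx(m,cv2.MORPH_OPEN,np.ones((5,5),np.uint8))
cs,_=cv2.findContours(m,cv2.RETR_EXTERNAL,cv2.CHAIN_APPROX_NONE);c=max(cs,key=cv2.contourArea).reshape(-1,2)
lo=c[(c[:,1]>275)|((c[:,1]>258)&((c[:,0]<212)|(c[:,0]>300)))]
print(c.min(0),c.max(0))
def intool(uv,x):
    p=cv2.undistortPoints(uv.astype(float).reshape(-1,1,2),K,d).reshape(-1,2)
    D=np.c_[p,np.ones(len(p))]@H[:3,:3].T;o=H[:3,3];return (o+D*((x-o[0])/D[:,0])[:,None])[:,1:]
print("lid centre in tool (y,z), r:",circ(intool(lo,0.0057)), len(lo))
# known-radius fit
from scipy.optimize import least_squares
P=intool(lo,0.0057)
for r in (0.0275,0.027,0.028): print(r,least_squares(lambda q:np.hypot(*(P-q).T)-r,[0,0]).x)
E
```

```text
[204 208] [306 306]
lid centre in tool (y,z), r: (array([-0.00069601,  0.00072006]), np.float64(0.026407781089794597)) 141
0.0275 [-0.00069521 -0.00065823]
0.027 [-6.96111088e-04 -2.42830483e-05]
0.028 [-0.00069432 -0.00129834]
```

Request:
move_arm(targets=[{"x": 0, "y": 0, "z": 0.022, "twist": 0}, {"x": 0, "y": 0, "z": 0.03, "twist": 0}, {"x": 0, "y": 0, "z": 0.03, "twist": 0}, {"x": 0, "y": 0, "z": 0.026, "twist": 0}, {"x": 0, "y": 0, "z": 0, "twist": 0}, {"x": 0, "y": 0, "z": 0, "twist": 0}, {"x": 0, "y": 0, "z": 0, "twist": 0}])

```text
t: 8.2
tcp_pos: [0.5065, 0.1382, 0.1901]
eef_rot: [-2.778, 1.57, 2.284]
contact_force: [-0.2, -0.2, -0.6]
finger_gap: 0.0547
```

```bash
python3 - <<'E'
from h import *
plan(0.487,0.1915,0.19,20)
st,im,C=wlook("w4")
print(proj(C,[[0.487,0.1915,0.105]]))
cv2.imwrite("pics/w4z.png",cv2.resize(im[70:230,170:340],None,fx=4.5,fy=3.7,interpolation=cv2.INTER_CUBIC))
E
```

```text
t 8.2 tcp [0.5065 0.1382 0.1901] y-ang 20.1 tilt [-0.04  0.05] j [-0.51  0.5   0.3   1.86 -0.19  0.82  0.24] F [-0.23 -0.17 -0.6 ] T [-0.039  0.038  0.055] gap 0.0547
shift in tool axes now [ 0.0001 -0.     -0.0568]
twist 0.1  shift after twist [ 0.0001 -0.0001 -0.0568]
[[255.93898462 133.30617176]]
```

View pics/w4.png

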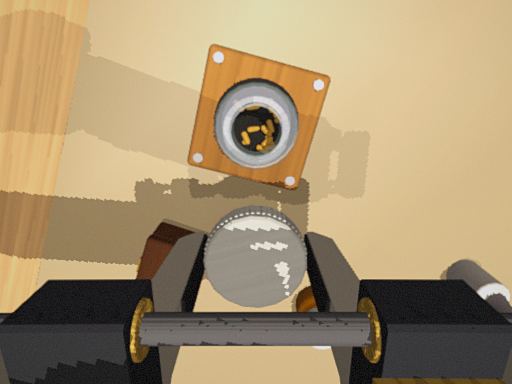

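The jar is in view: the neck opening is centred at about (257,128) and the four screws are at (218,57), (319,85), (290,181) and (197,158). The lid in hand is at (255,256).

View pics/w4z.png

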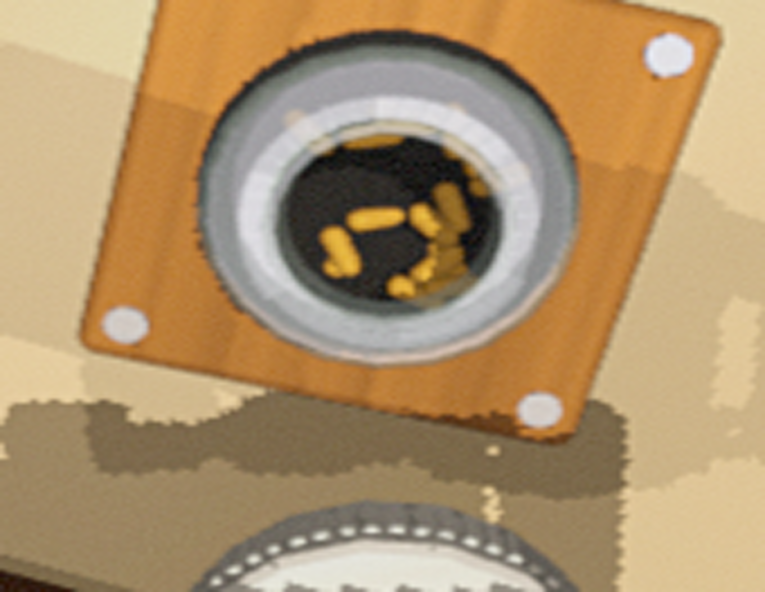

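```bash
python3 - <<'E'
from h import *
z=np.load("w4.npz");st=dict(eef_rot=z["r"],tcp_pos=z["p"]);C=cam("wrist",st)
im=cv2.imread("pics/w4.png");hsv=cv2.cvtColor(im,cv2.COLOR_BGR2HSV)
m=((hsv[:,:,1]<45)&(hsv[:,:,2]>150)).astype(np.uint8);
n,l,s,c=cv2.connectedComponentsWithStats(m[40:195,180:335])
S=[]
for i in range(1,n):
    if 30<s[i,4]<200 and s[i,2]<16: S.append(c[i]+[180,40]); print("blob",c[i]+[180,40],s[i])
P=plane(C,S,0.034);print(np.round(P,4),P.mean(0))
# body outline: low-saturation glass
m=((hsv[:,:,1]<60)).astype(np.uint8);mm=np.zeros_like(m);mm[70:172,208:304]=m[70:172,208:304]
cs,_=cv2.findContours(mm,cv2.RETR_EXTERNAL,cv2.CHAIN_APPROX_NONE);k=max(cs,key=cv2.contourArea)
print("glass",cv2.minEnclosingCircle(k),cv2.fitEllipse(k))
# predicted rim & shoulder outlines for a guess axis
for ax in ([0.487,0.1915],):
    for r,zz in((.020,.105),(.024,.0975),(.034,.080)):
        a=np.linspace(0,2*np.pi,36);q=proj(C,np.c_[ax[0]+r*np.cos(a),ax[1]+r*np.sin(a),0*a+zz]);print(r,zz,cv2.fitEllipse(q.astype(np.float32)))
E
```

```text
blob [218.03883495  56.90291262] [ 33  11  11  12 103]
blob [318.1122449  84.5      ] [133  39  11  12  98]
blob [197.50724638 157.43478261] [ 13 113  10  10  69]
blob [289.46969697 180.34848485] [105 136  10   9  66]
[[0.4372 0.2331 0.034 ]
 [0.5271 0.242  0.034 ]
 [0.4462 0.1431 0.034 ]
 [0.5361 0.1521 0.034 ]] [0.48666315 0.19256804 0.034     ]
glass ((255.98060607910156, 123.01038360595703), 44.39965057373047) ((255.6364288330078, 123.09161376953125), (83.19232177734375, 88.39897918701172), 2.40712308883667)
0.02 0.105 ((255.93922424316406, 132.53282165527344), (56.78254699707031, 57.3415412902832), 2.4358322620391846)
0.024 0.0975 ((255.91122436523438, 130.9501495361328), (66.07893371582031, 66.82063293457031), 2.0668935775756836)
0.034 0.08 ((255.85203552246094, 127.3936538696289), (87.45384216308594, 88.70018768310547), 1.512092113494873)
```

The view is oblique, so the jar's rings shift with height: screws say (0.4867, 0.1926), while the rings look 1–2 mm different. I'll put the camera straight above the axis so they become concentric.

Request:
move_arm(targets=[{"x": 0, "y": 0, "z": 0.015, "twist": 0}, {"x": 0, "y": 0, "z": 0.014, "twist": 0}, {"x": 0, "y": 0, "z": 0, "twist": 0}, {"x": 0, "y": 0, "z": 0, "twist": 0}, {"x": 0, "y": 0, "z": 0, "twist": 0}])

```text
t: 8.75
tcp_pos: [0.5168, 0.1103, 0.1901]
eef_rot: [-2.706, 1.57, 2.356]
contact_force: [0.2, 0.2, -0.2]
finger_gap: 0.0545
```

```bash
python3 - <<'E'
from h import *
st,im,C=wlook("w5")
plan(0.4867,0.192,0.19,20)
print("cam pos",-C[2].T@C[3])
u=proj(C,[[0.4867,0.192,0.105]])[0];print(u)
for r,zz in((.020,.105),(.024,.0975),(.034,.080),(.034,.034)):
    a=np.linspace(0,2*np.pi,36);q=proj(C,np.c_[0.4867+r*np.cos(a),0.192+r*np.sin(a),0*a+zz]);print(r,zz,np.round(cv2.fitEllipse(q.astype(np.float32))[:2],1),np.round(q.min(0),1),np.round(q.max(0),1))
hsv=cv2.cvtColor(im,cv2.COLOR_BGR2HSV)
m=((hsv[:,:,1]<45)&(hsv[:,:,2]>150)).astype(np.uint8)
n,l,s,c=cv2.connectedComponentsWithStats(m[0:170,170:345])
S=[]
for i in range(1,n):
    if 30<s[i,4]<200 and s[i,2]<16: S.append(c[i]+[170,0])
P=plane(C,S,0.034);print(np.round(S,1),np.round(P,4),P.mean(0))
v0=max(0,int(u[1])-50)
cv2.imwrite("pics/w5z.png",cv2.resize(im[v0:v0+100,int(u[0])-50:int(u[0])+50],None,fx=6,fy=6,interpolation=cv2.INTER_CUBIC));print("crop",int(u[0])-50,v0)
E
```

```text
t 8.8 tcp [0.5167 0.1105 0.1901] y-ang 20.0 tilt [-0.03  0.02] j [-0.45  0.5   0.3   1.85 -0.19  0.82  0.29] F [-0.54  0.08  0.33] T [-0.004  0.044  0.038] gap 0.0549
shift in tool axes now [ 0.0001 -0.0002 -0.0868]
twist 0.0  shift after twist [ 0.0001 -0.0003 -0.0868]
cam pos [0.48677322 0.19064131 0.33497481]
[255.54772205  88.07155095]
0.02 0.105 [[255.5  87.2]
 [ 59.2  62.4]] [226.  56.] [285.1 118.4]
0.024 0.0975 [[255.5  86.9]
 [ 68.8  72.5]] [221.2  50.7] [289.9 123.2]
0.034 0.08 [[255.5  86.2]
 [ 90.8  95.8]] [210.1  38.4] [300.9 134. ]
0.034 0.034 [[255.4  87. ]
 [ 76.9  81. ]] [217.   46.6] [293.8 127.5]
[[216.2  18. ]
 [320.   47.5]
 [195.5 125.4]
 [290.3 149.6]] [[0.4371 0.2331 0.034 ]
 [0.5271 0.2421 0.034 ]
 [0.4462 0.1431 0.034 ]
 [0.536  0.1521 0.034 ]] [0.48658826 0.19259176 0.034     ]
crop 205 38
```

View pics/w5z.png

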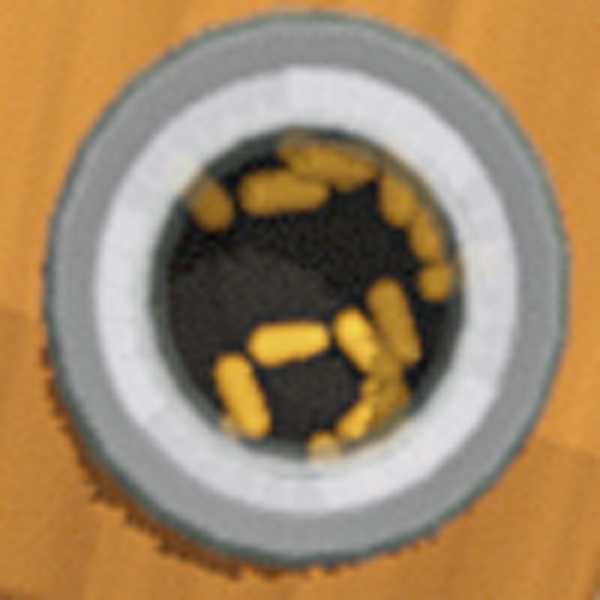

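With the camera overhead, rings and screws agree: axis (0.4867, 0.1926) within about 0.5 mm. Moving above the mouth.

```bash
python3 - <<'E'
from h import *
plan(0.4871,0.1931,0.14,20)
E
```

```text
t 8.8 tcp [0.5167 0.1105 0.1901] y-ang 20.0 tilt [-0.03  0.02] j [-0.45  0.5   0.3   1.85 -0.19  0.82  0.29] F [-0.54  0.08  0.33] T [-0.004  0.044  0.038] gap 0.0549
shift in tool axes now [ 0.0501  0.0005 -0.0877]
twist 0.0  shift after twist [ 0.0501  0.0005 -0.0877]
```

Request:
move_arm(targets=[{"x": 0, "y": 0, "z": -0.02, "twist": 0}, {"x": 0, "y": 0, "z": -0.03, "twist": 0}, {"x": 0, "y": 0.0005, "z": -0.0277, "twist": 0}, {"x": 0.01, "y": 0, "z": -0.01, "twist": 0}, {"x": 0.02, "y": 0, "z": 0, "twist": 0}, {"x": 0.015, "y": 0, "z": 0, "twist": 0}, {"x": 0.005, "y": 0, "z": 0, "twist": 0}, {"x": 0, "y": 0, "z": 0, "twist": 0}, {"x": 0, "y": 0, "z": 0, "twist": 0}, {"x": 0, "y": 0, "z": 0, "twist": 0}])

```text
t: 9.8
tcp_pos: [0.488, 0.1925, 0.1408]
eef_rot: [1.537, 1.569, 0.315]
contact_force: [0.0, 0.2, -0.7]
finger_gap: 0.0545
```

```bash
python3 - <<'E'
from h import *
plan(0.4871,0.1931,0.128,20)
for n in ("scene","side"):
    im=robot.capture(n)[:,:,::-1]; cv2.imwrite(f"pics/{n}6.png",im)
a=cv2.imread("pics/scene6.png")[150:270,290:410];b=cv2.imread("pics/side6.png")[110:230,140:260]
cv2.imwrite("pics/c6.png",cv2.resize(np.hstack([a,b]),None,fx=3.3,fy=3.3,interpolation=cv2.INTER_CUBIC))
E
```

```text
t 9.8 tcp [0.488  0.1925 0.1408] y-ang 20.0 tilt [0.08 0.03] j [-0.6   0.56  0.27  1.91 -0.22  0.7   0.15] F [ 0.04  0.23 -0.73] T [-0.11   0.047 -0.016] gap 0.0545
shift in tool axes now [ 0.0128 -0.0006 -0.0009]
twist -0.0  shift after twist [ 0.0128 -0.0006 -0.0009]
```

View pics/c6.png

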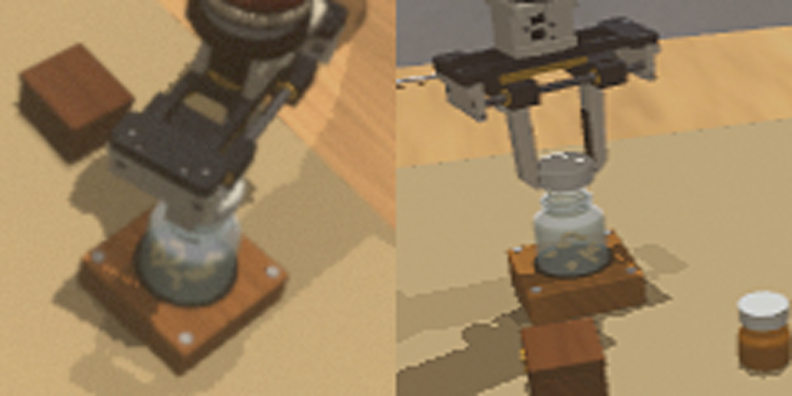

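The lid hangs level over the neck in both views. I correct 1 mm sideways and descend in stages.

Request:
move_arm(targets=[{"x": 0.004, "y": -0.0006, "z": -0.0009, "twist": 0}, {"x": 0.004, "y": 0, "z": 0, "twist": 0}, {"x": 0.004, "y": 0, "z": 0, "twist": 0}, {"x": 0, "y": 0, "z": 0, "twist": 0}, {"x": 0, "y": 0, "z": 0, "twist": 0}])

```text
t: 10.4
tcp_pos: [0.4864, 0.1931, 0.1279]
eef_rot: [-1.399, 1.57, -2.621]
contact_force: [0.1, -0.2, -0.7]
finger_gap: 0.0543
```

```bash
python3 - <<'E'
from h import *
plan(0.4871,0.1931,0.1243,20)
E
```

```text
t 10.4 tcp [0.4864 0.1931 0.1279] y-ang 20.0 tilt [-0.03 -0.02] j [-0.59  0.58  0.26  1.92 -0.23  0.67  0.16] F [ 0.07 -0.25 -0.74] T [-0.054 -0.003  0.002] gap 0.0543
shift in tool axes now [0.0036 0.0007 0.0003]
twist -0.0  shift after twist [0.0036 0.0007 0.0003]
```

Request:
move_arm(targets=[{"x": 0.001, "y": 0.0005, "z": 0.0003, "twist": 0}, {"x": 0.001, "y": 0, "z": 0, "twist": 0}, {"x": 0.001, "y": 0, "z": 0, "twist": 0}, {"x": 0, "y": 0, "z": 0, "twist": 0}])

```text
t: 10.8
tcp_pos: [0.487, 0.1931, 0.125]
eef_rot: [-1.463, 1.57, -2.685]
contact_force: [-0.5, 0.0, -0.4]
finger_gap: 0.0546
```

Request:
move_arm(targets=[{"x": 0.0005, "y": 0, "z": 0, "twist": 0}, {"x": 0.0005, "y": 0, "z": 0, "twist": 0}, {"x": 0, "y": 0, "z": 0, "twist": 0}])

```text
t: 11.1
tcp_pos: [0.487, 0.1931, 0.1241]
eef_rot: [-1.471, 1.571, -2.693]
contact_force: [0.1, -0.5, -0.8]
finger_gap: 0.0545
```

```bash
python3 - <<'E'
from h import *
plan(0.4871,0.1931,0.1243,20)
E
```

```text
t 11.1 tcp [0.487  0.1931 0.1241] y-ang 20.0 tilt [-0.01 -0.  ] j [-0.59  0.59  0.26  1.92 -0.23  0.66  0.16] F [ 0.1  -0.51 -0.78] T [0.004 0.003 0.03 ] gap 0.0545
shift in tool axes now [-0.0002  0.0001  0.    ]
twist 0.0  shift after twist [-0.0002  0.0001  0.    ]
```

Request:
move_arm(targets=[{"x": 0.0005, "y": 0, "z": 0, "twist": 0}, {"x": 0.0005, "y": 0, "z": 0, "twist": 0}, {"x": 0, "y": 0, "z": 0, "twist": 0}])

```text
t: 11.4
tcp_pos: [0.487, 0.1931, 0.1231]
eef_rot: [-1.531, 1.571, -2.753]
contact_force: [0.4, -0.6, 0.1]
finger_gap: 0.0547
```

Request:
move_arm(targets=[{"x": 0.0005, "y": 0, "z": 0, "twist": 0}, {"x": 0.0005, "y": 0, "z": 0, "twist": 0}, {"x": 0, "y": 0, "z": 0, "twist": 0}])

```text
t: 11.7
tcp_pos: [0.487, 0.1931, 0.1221]
eef_rot: [-1.429, 1.571, -2.651]
contact_force: [0.2, -0.3, -0.5]
finger_gap: 0.0541
```

Request:
move_arm(targets=[{"x": 0.0005, "y": 0, "z": 0, "twist": 0}, {"x": 0.0005, "y": 0, "z": 0, "twist": 0}, {"x": 0, "y": 0, "z": 0, "twist": 0}])

```text
t: 12.0
tcp_pos: [0.487, 0.1931, 0.1211]
eef_rot: [-1.523, 1.571, -2.745]
contact_force: [1.0, 0.6, -0.8]
finger_gap: 0.0545
```

Request:
move_arm(targets=[{"x": 0.0005, "y": 0, "z": 0, "twist": 0}, {"x": 0.0005, "y": 0, "z": 0, "twist": 0}, {"x": 0, "y": 0, "z": 0, "twist": 0}])

```text
t: 12.3
tcp_pos: [0.487, 0.1931, 0.1201]
eef_rot: [-1.59, 1.571, -2.812]
contact_force: [0.7, 0.6, -0.4]
finger_gap: 0.0545
```

Request:
move_arm(targets=[{"x": 0.0005, "y": 0, "z": 0, "twist": 0}, {"x": 0, "y": 0, "z": 0, "twist": 0}])

```text
t: 12.5
tcp_pos: [0.487, 0.1931, 0.1196]
eef_rot: [-1.636, 1.571, -2.857]
contact_force: [0.1, 0.4, -2.0]
finger_gap: 0.0543
```

Request:
move_arm(targets=[{"x": 0.0005, "y": 0, "z": 0, "twist": 0}, {"x": 0, "y": 0, "z": 0, "twist": 0}])

```text
t: 12.7
tcp_pos: [0.487, 0.1931, 0.1191]
eef_rot: [-1.388, 1.571, -2.61]
contact_force: [0.5, 1.3, -0.2]
finger_gap: 0.0548
```

Request:
move_arm(targets=[{"x": 0.0005, "y": 0, "z": 0, "twist": 0}, {"x": 0, "y": 0, "z": 0, "twist": 0}])

```text
t: 12.9
tcp_pos: [0.4871, 0.1931, 0.1187]
eef_rot: [1.661, 1.571, 0.44]
contact_force: [-1.0, 0.3, -0.5]
finger_gap: 0.0544
```

Request:
move_arm(targets=[{"x": 0.0005, "y": 0, "z": 0, "twist": 0}, {"x": 0, "y": 0, "z": 0, "twist": 0}])

```text
t: 13.1
tcp_pos: [0.4872, 0.1931, 0.1184]
eef_rot: [2.033, 1.571, 0.811]
contact_force: [-0.2, -0.1, 2.8]
finger_gap: 0.0548
```

Contact: about 3 N at TCP z 0.1184, so the lid edge is about 10 mm below the rim. The lugs are on the ridges past the rim. Turning backwards now, lifting with the thread (0.05 mm/deg).

Request:
move_arm(targets=[{"x": 0.0001, "y": 0, "z": 0, "twist": -4}, {"x": -0.0002, "y": 0, "z": 0, "twist": -4}, {"x": -0.0002, "y": 0, "z": 0, "twist": -4}])

```text
t: 13.4
tcp_pos: [0.487, 0.1937, 0.1189]
eef_rot: [2.533, 1.57, 1.523]
contact_force: [-1.1, 0.1, 4.1]
finger_gap: 0.0544
```

```bash
python3 - <<'E'
from h import *
plan(0.4871,0.1931,0.1243)
E
```

```text
t 13.4 tcp [0.487  0.1937 0.1189] y-ang 32.1 tilt [0.   0.06] j [-0.55  0.59  0.19  1.93 -0.18  0.64  0.32] F [-1.13  0.13  4.13] T [ 0.056  0.35  -0.1  ] gap 0.0544
shift in tool axes now [-0.0054 -0.0002  0.0005]
```

Request:
move_arm(targets=[{"x": -0.0002, "y": 0, "z": 0, "twist": -4}, {"x": -0.0002, "y": 0, "z": 0, "twist": -4}, {"x": -0.0002, "y": 0, "z": 0, "twist": -4}, {"x": -0.0002, "y": 0, "z": 0, "twist": -4}])

```text
t: 13.8
tcp_pos: [0.4867, 0.1934, 0.1197]
eef_rot: [3.098, 1.57, 2.367]
contact_force: [-2.8, 1.0, 3.6]
finger_gap: 0.0543
```

Request:
move_arm(targets=[{"x": -0.0002, "y": 0, "z": 0, "twist": -4}, {"x": -0.0002, "y": 0, "z": 0, "twist": -4}, {"x": -0.0002, "y": 0, "z": 0, "twist": -4}, {"x": -0.0002, "y": 0, "z": 0, "twist": -4}])

```text
t: 14.2
tcp_pos: [0.4865, 0.1932, 0.1205]
eef_rot: [-2.828, 1.57, 3.003]
contact_force: [-2.4, 0.3, 5.4]
finger_gap: 0.0545
```

Request:
move_arm(targets=[{"x": -0.0003, "y": -0.0002, "z": -0.0004, "twist": -4}, {"x": -0.0002, "y": 0, "z": 0, "twist": -4}, {"x": -0.0002, "y": 0, "z": 0, "twist": -4}])

```text
t: 14.5
tcp_pos: [0.4861, 0.1929, 0.1211]
eef_rot: [-2.597, 1.57, -2.839]
contact_force: [-2.2, -0.7, 3.6]
finger_gap: 0.0547
```

Request:
move_arm(targets=[{"x": -0.0002, "y": 0, "z": 0, "twist": -4}, {"x": -0.0002, "y": 0, "z": 0, "twist": -4}, {"x": -0.0002, "y": 0, "z": 0, "twist": -4}])

```text
t: 14.8
tcp_pos: [0.486, 0.1926, 0.1217]
eef_rot: [-2.532, 1.569, -2.565]
contact_force: [-1.7, -1.9, 4.6]
finger_gap: 0.0545
```

```bash
python3 - <<'E'
from h import *
plan(0.4871,0.1931,0.1243)
E
```

```text
t 14.8 tcp [0.486  0.1926 0.1217] y-ang 88.1 tilt [-0.08 -0.05] j [-0.36  0.58 -0.09  1.92  0.08  0.65  1.04] F [-1.7  -1.9   4.62] T [-0.261  0.42  -0.108] gap 0.0545
shift in tool axes now [-0.0026  0.0005  0.0011]
```

Request:
move_arm(targets=[{"x": -0.0002, "y": 0, "z": 0, "twist": -4}, {"x": -0.0002, "y": 0, "z": 0, "twist": -4}])

```text
t: 15.0
tcp_pos: [0.4859, 0.1924, 0.122]
eef_rot: [-2.646, 1.569, -2.54]
contact_force: [-2.0, -1.2, 4.3]
finger_gap: 0.0547
```

Request:
move_arm(targets=[{"x": -0.0002, "y": 0, "z": 0, "twist": -4}, {"x": -0.0002, "y": 0, "z": 0, "twist": -4}])

```text
t: 15.2
tcp_pos: [0.4856, 0.1926, 0.1223]
eef_rot: [-2.986, 1.568, -2.74]
contact_force: [-2.7, -0.5, 2.5]
finger_gap: 0.0547
```

Request:
move_arm(targets=[{"x": -0.0001, "y": 0, "z": 0, "twist": -3}, {"x": -0.0001, "y": 0, "z": 0, "twist": -3}])

```text
t: 15.4
tcp_pos: [0.4854, 0.1924, 0.1221]
eef_rot: [-2.974, 1.568, -2.624]
contact_force: [-1.1, -0.6, 0.4]
finger_gap: 0.0544
```

The push has fallen from 4 N to 0.4 N near 110° while I was lifting less, so this looks like the drop. I stop turning and follow it down.

Request:
move_arm(targets=[{"x": 0.0005, "y": 0, "z": 0, "twist": -1}, {"x": 0.0005, "y": 0, "z": 0, "twist": 0}, {"x": 0, "y": 0, "z": 0, "twist": 0}])

```text
t: 15.7
tcp_pos: [0.4858, 0.1922, 0.121]
eef_rot: [-2.779, 1.568, -2.413]
contact_force: [-2.2, -2.2, 2.0]
finger_gap: 0.0545
```

```bash
python3 - <<'E'
from h import *
plan(0.4867,0.1926,0.1167)
E
```

```text
t 15.7 tcp [0.4858 0.1922 0.121 ] y-ang 111.0 tilt [-0.12 -0.11] j [-0.28  0.59 -0.21  1.92  0.19  0.66  1.33] F [-2.15 -2.23  1.98] T [-0.456  0.612  0.004] gap 0.0545
shift in tool axes now [0.0043 0.0001 0.001 ]
```

Request:
move_arm(targets=[{"x": 0.0004, "y": 0, "z": -0.0004, "twist": 0}, {"x": 0.0004, "y": 0, "z": 0, "twist": 0}, {"x": 0, "y": 0, "z": 0, "twist": 0}])

```text
t: 16.0
tcp_pos: [0.4858, 0.1922, 0.1204]
eef_rot: [-2.614, 1.569, -2.248]
contact_force: [-3.6, -2.9, 2.7]
finger_gap: 0.0544
```

```bash
python3 - <<'E'
from h import *
plan(0.4867,0.1926,0.1167)
E
```

```text
t 16.0 tcp [0.4858 0.1922 0.1204] y-ang 111.0 tilt [-0.07 -0.08] j [-0.28  0.59 -0.21  1.92  0.19  0.65  1.33] F [-3.57 -2.88  2.75] T [-0.816  0.698  0.062] gap 0.0544
shift in tool axes now [0.0037 0.     0.001 ]
```

Request:
move_arm(targets=[{"x": 0, "y": 0, "z": -0.0003, "twist": -2}, {"x": 0.0004, "y": 0, "z": 0, "twist": -2}, {"x": 0.0004, "y": 0, "z": 0, "twist": 0}, {"x": 0, "y": 0, "z": 0, "twist": 0}])

```text
t: 16.4
tcp_pos: [0.4859, 0.1921, 0.1195]
eef_rot: [-2.542, 1.57, -2.106]
contact_force: [-3.5, -4.2, 1.3]
finger_gap: 0.0546
```

```bash
python3 - <<'E'
from h import *
plan(0.4867,0.1926,0.1167)
E
```

```text
t 16.4 tcp [0.4859 0.1921 0.1195] y-ang 115.0 tilt [-0.04 -0.06] j [-0.27  0.59 -0.23  1.92  0.21  0.65  1.38] F [-3.47 -4.23  1.25] T [-1.056  0.547  0.028] gap 0.0546
shift in tool axes now [0.0028 0.0002 0.0009]
```

Request:
move_arm(targets=[{"x": 0, "y": 0, "z": 0.0005, "twist": 0}, {"x": 0, "y": 0, "z": 0, "twist": 0}, {"x": 0, "y": 0, "z": 0, "twist": 0}])

```text
t: 16.7
tcp_pos: [0.4859, 0.1921, 0.1195]
eef_rot: [-2.748, 1.569, -2.312]
contact_force: [-2.7, -4.8, 2.3]
finger_gap: 0.0548
```

```bash
python3 - <<'E'
from h import *
plan(0.4867,0.1926,0.1167)
E
```

```text
t 16.7 tcp [0.4859 0.1921 0.1195] y-ang 115.0 tilt [-0.09 -0.1 ] j [-0.27  0.59 -0.23  1.92  0.21  0.66  1.38] F [-2.66 -4.8   2.3 ] T [-1.103  0.722  0.028] gap 0.0548
shift in tool axes now [0.0028 0.0001 0.0009]
```

Request:
move_arm(targets=[{"x": 0, "y": -0.0003, "z": -0.0005, "twist": 0}, {"x": 0, "y": -0.0002, "z": -0.0004, "twist": 0}, {"x": 0, "y": 0, "z": 0, "twist": 0}, {"x": 0, "y": 0, "z": 0, "twist": 0}])

```text
t: 17.1
tcp_pos: [0.4859, 0.1921, 0.1196]
eef_rot: [-2.341, 1.571, -1.905]
contact_force: [-2.1, -4.0, 1.7]
finger_gap: 0.0545
```

```bash
python3 - <<'E'
from h import *
plan(0.4867,0.1926,0.1167)
E
```

```text
t 17.1 tcp [0.4859 0.1921 0.1196] y-ang 115.0 tilt [-0.   -0.01] j [-0.27  0.59 -0.23  1.92  0.21  0.65  1.39] F [-2.07 -3.96  1.69] T [-0.956  0.479 -0.042] gap 0.0545
shift in tool axes now [0.0029 0.0001 0.001 ]
```

Request:
move_arm(targets=[{"x": 0.0005, "y": 0, "z": 0, "twist": 0}, {"x": 0.0005, "y": 0, "z": 0, "twist": 0}, {"x": 0, "y": 0, "z": 0, "twist": 0}])

```text
t: 17.4
tcp_pos: [0.4859, 0.192, 0.1189]
eef_rot: [-1.603, 1.57, -1.167]
contact_force: [-2.3, -4.1, 2.2]
finger_gap: 0.0546
```

Request:
move_arm(targets=[{"x": 0.0005, "y": 0, "z": 0, "twist": 0}, {"x": 0, "y": 0, "z": 0, "twist": 0}])

```text
t: 17.6
tcp_pos: [0.486, 0.192, 0.1184]
eef_rot: [-1.564, 1.57, -1.128]
contact_force: [-2.8, -4.0, 2.1]
finger_gap: 0.0548
```

```bash
python3 - <<'E'
from h import *
plan(0.4867,0.1926,0.1167)
E
```

```text
t 17.6 tcp [0.486  0.192  0.1184] y-ang 115.0 tilt [ 0.01 -0.03] j [-0.27  0.59 -0.22  1.92  0.21  0.65  1.38] F [-2.84 -3.97  2.07] T [-1.144  0.555 -0.053] gap 0.0548
shift in tool axes now [0.0017 0.0003 0.0009]
```

Request:
move_arm(targets=[{"x": 0.0005, "y": 0, "z": 0, "twist": 0}, {"x": 0.0005, "y": 0, "z": 0, "twist": 0}, {"x": 0, "y": 0, "z": 0, "twist": 0}])

```text
t: 17.9
tcp_pos: [0.486, 0.1919, 0.1175]
eef_rot: [-1.588, 1.57, -1.151]
contact_force: [-1.2, -4.2, 2.4]
finger_gap: 0.0545
```

Request:
move_arm(targets=[{"x": 0.0005, "y": -0.0002, "z": 0, "twist": 0}, {"x": 0, "y": 0, "z": 0, "twist": 0}, {"x": 0, "y": 0, "z": 0, "twist": 0}])

```text
t: 18.2
tcp_pos: [0.486, 0.1919, 0.1172]
eef_rot: [-1.366, 1.57, -0.93]
contact_force: [-2.8, -4.7, 4.7]
finger_gap: 0.0549
```

```bash
python3 - <<'E'
from h import *
plan(0.4867,0.1926,0.1167)
E
```

```text
t 18.2 tcp [0.486  0.1919 0.1172] y-ang 115.0 tilt [ 0.02 -0.02] j [-0.27  0.59 -0.22  1.92  0.21  0.65  1.38] F [-2.77 -4.75  4.65] T [-1.09   0.627 -0.012] gap 0.0549
shift in tool axes now [0.0005 0.0003 0.001 ]
```

It has come down about 5 mm with only 2 N, then stopped with 4.7 N at z 0.1172. That is the 6 mm drop, less about 10° of overturn. Now screwing clockwise, following the thread down.

Request:
move_arm(targets=[{"x": 0.0, "y": -0.0003, "z": -0.0002, "twist": 3}, {"x": 0.0002, "y": 0, "z": 0, "twist": 4}, {"x": 0.0002, "y": 0, "z": 0, "twist": 4}, {"x": 0, "y": 0, "z": 0, "twist": 0}])

```text
t: 18.6
tcp_pos: [0.4862, 0.1918, 0.1166]
eef_rot: [-0.236, 1.57, 0.008]
contact_force: [-2.2, -4.2, 2.1]
finger_gap: 0.0541
```

```bash
python3 - <<'E'
from h import *
plan(0.4867,0.1926,0.1137)
E
```

```text
t 18.6 tcp [0.4862 0.1918 0.1166] y-ang 104.0 tilt [0.06 0.  ] j [-0.31  0.59 -0.17  1.93  0.16  0.64  1.24] F [-2.22 -4.2   2.14] T [-0.999  0.5   -0.037] gap 0.0541
shift in tool axes now [0.0029 0.0006 0.0006]
```

Request:
move_arm(targets=[{"x": 0.0003, "y": -0.0005, "z": -0.0002, "twist": 4}, {"x": 0.0002, "y": 0, "z": 0, "twist": 4}, {"x": 0.0002, "y": 0, "z": 0, "twist": 4}, {"x": 0.0002, "y": 0, "z": 0, "twist": 4}])

```text
t: 19.0
tcp_pos: [0.4864, 0.192, 0.1159]
eef_rot: [0.663, 1.569, 0.628]
contact_force: [-1.2, -2.8, 2.9]
finger_gap: 0.0545
```

```bash
python3 - <<'E'
from h import *
plan(0.4867,0.1926,0.1137)
E
```

```text
t 19.0 tcp [0.4864 0.192  0.1159] y-ang 88.0 tilt [0.1  0.07] j [-0.36  0.59 -0.09  1.93  0.08  0.63  1.04] F [-1.2  -2.76  2.94] T [-0.757  0.412  0.07 ] gap 0.0545
shift in tool axes now [0.0022 0.0006 0.0003]
```

Request:
move_arm(targets=[{"x": 0.0002, "y": -0.0002, "z": 0, "twist": 4}, {"x": 0.0002, "y": 0, "z": 0, "twist": 4}, {"x": 0.0002, "y": 0, "z": 0, "twist": 4}, {"x": 0.0002, "y": 0, "z": 0, "twist": 4}])

```text
t: 19.4
tcp_pos: [0.4865, 0.1923, 0.1151]
eef_rot: [1.028, 1.568, 0.714]
contact_force: [-1.9, -2.6, 2.8]
finger_gap: 0.0543
```

```bash
python3 - <<'E'
from h import *
plan(0.4867,0.1926,0.1137)
E
```

```text
t 19.4 tcp [0.4865 0.1923 0.1151] y-ang 72.0 tilt [0.13 0.12] j [-0.41  0.59 -0.01  1.93  0.01  0.62  0.83] F [-1.86 -2.59  2.79] T [-0.68   0.467  0.047] gap 0.0543
shift in tool axes now [0.0014 0.0003 0.0001]
```

Request:
move_arm(targets=[{"x": 0.0002, "y": 0, "z": 0, "twist": 4}, {"x": 0.0002, "y": 0, "z": 0, "twist": 4}, {"x": 0.0002, "y": 0, "z": 0, "twist": 4}, {"x": 0.0002, "y": 0, "z": 0, "twist": 4}])

```text
t: 19.8
tcp_pos: [0.4868, 0.1928, 0.1143]
eef_rot: [1.302, 1.567, 0.709]
contact_force: [-2.2, -1.1, 2.0]
finger_gap: 0.0542
```

```bash
python3 - <<'E'
from h import *
plan(0.4867,0.1926,0.1137)
E
```

```text
t 19.8 tcp [0.4868 0.1928 0.1143] y-ang 56.0 tilt [0.18 0.15] j [-0.47  0.59  0.07  1.93 -0.07  0.62  0.63] F [-2.21 -1.14  2.  ] T [-0.493  0.374  0.057] gap 0.0542
shift in tool axes now [ 0.0006 -0.0002  0.0001]
```

Request:
move_arm(targets=[{"x": 0.0002, "y": 0, "z": 0, "twist": 4}, {"x": 0.0002, "y": 0, "z": 0, "twist": 4}, {"x": 0.0002, "y": 0, "z": 0, "twist": 4}])

```text
t: 20.1
tcp_pos: [0.4871, 0.1932, 0.1137]
eef_rot: [1.484, 1.566, 0.682]
contact_force: [-0.7, -1.4, 0.6]
finger_gap: 0.0543
```

```bash
python3 - <<'E'
from h import *
plan(0.4867,0.1926,0.1137)
E
```

```text
t 20.1 tcp [0.4871 0.1932 0.1137] y-ang 44.0 tilt [0.22 0.18] j [-0.51  0.59  0.13  1.93 -0.13  0.62  0.48] F [-0.66 -1.36  0.58] T [-0.368  0.324  0.031] gap 0.0543
shift in tool axes now [ 0.     -0.0007  0.0002]
```

Request:
move_arm(targets=[{"x": 0.0002, "y": 0, "z": 0, "twist": 4}, {"x": 0.0001, "y": 0, "z": 0, "twist": 4}, {"x": 0.0001, "y": 0, "z": 0, "twist": 4}])

```text
t: 20.4
tcp_pos: [0.4874, 0.1931, 0.1136]
eef_rot: [1.603, 1.565, 0.592]
contact_force: [-1.2, -2.0, 5.0]
finger_gap: 0.0549
```

```bash
python3 - <<'E'
from h import *
plan(0.4867,0.1926,0.1137)
E
```

```text
t 20.4 tcp [0.4874 0.1931 0.1136] y-ang 32.1 tilt [0.26 0.17] j [-0.55  0.6   0.19  1.94 -0.19  0.62  0.33] F [-1.18 -2.05  4.97] T [-0.474  0.441  0.022] gap 0.0549
shift in tool axes now [-0.0001 -0.0008  0.    ]
```

The lid is on the rim: z 0.1136 matches the expected seat, at 5 N. Turning on without pressing further and watching the moment.

Request:
move_arm(targets=[{"x": -0.0001, "y": 0, "z": 0, "twist": 4}, {"x": 0, "y": 0, "z": 0, "twist": 4}, {"x": 0, "y": 0, "z": 0, "twist": 4}])

```text
t: 20.7
tcp_pos: [0.4877, 0.1932, 0.1137]
eef_rot: [1.756, 1.565, 0.536]
contact_force: [-0.5, -1.1, 2.2]
finger_gap: 0.0547
```

```bash
python3 - <<'E'
from h import *
plan(0.4867,0.1926,0.1137)
E
```

```text
t 20.7 tcp [0.4877 0.1932 0.1137] y-ang 20.1 tilt [0.31 0.18] j [-0.59  0.6   0.25  1.94 -0.25  0.63  0.18] F [-0.51 -1.11  2.23] T [-0.385  0.208  0.074] gap 0.0547
shift in tool axes now [-0.     -0.0012  0.0002]
```

Request:
move_arm(targets=[{"x": 0, "y": 0, "z": 0, "twist": 4}, {"x": 0, "y": 0, "z": 0, "twist": 4}])

```text
t: 20.9
tcp_pos: [0.4879, 0.1936, 0.1137]
eef_rot: [1.893, 1.564, 0.534]
contact_force: [-0.9, -1.2, 2.3]
finger_gap: 0.0545
```

```bash
python3 - <<'E'
from h import *
plan(0.4867,0.1926,0.1137)
E
```

```text
t 20.9 tcp [0.4879 0.1936 0.1137] y-ang 12.1 tilt [0.33 0.2 ] j [-0.61  0.61  0.3   1.94 -0.29  0.63  0.07] F [-0.88 -1.15  2.28] T [-0.249  0.262  0.208] gap 0.0545
shift in tool axes now [-0.     -0.0014  0.0007]
```

Request:
move_arm(targets=[{"x": 0, "y": 0, "z": 0, "twist": 3}, {"x": 0, "y": 0, "z": 0, "twist": 3}])

```text
t: 21.1
tcp_pos: [0.4878, 0.1936, 0.1136]
eef_rot: [1.95, 1.565, 0.488]
contact_force: [-1.5, -0.6, 3.3]
finger_gap: 0.0545
```

```bash
python3 - <<'E'
from h import *
plan(0.4867,0.1926,0.1137)
E
```

```text
t 21.1 tcp [0.4878 0.1936 0.1136] y-ang 6.3 tilt [0.32 0.17] j [-0.63  0.61  0.33  1.94 -0.31  0.64  0.  ] F [-1.45 -0.58  3.29] T [-0.332  0.336  0.448] gap 0.0545
shift in tool axes now [-0.0001 -0.0012  0.0009]
```

Request:
move_arm(targets=[{"x": 0, "y": 0, "z": 0, "twist": 2}, {"x": 0, "y": 0, "z": 0, "twist": 0}, {"x": 0, "y": 0, "z": 0, "twist": 0}])

```text
t: 21.4
tcp_pos: [0.4877, 0.1935, 0.1136]
eef_rot: [2.133, 1.565, 0.634]
contact_force: [2.8, 2.6, 3.5]
finger_gap: 0.0541
```

```bash
python3 - <<'E'
from h import *
plan(0.4867,0.1926,0.1137)
E
```

```text
t 21.4 tcp [0.4877 0.1935 0.1136] y-ang 4.1 tilt [0.28 0.21] j [-0.64  0.61  0.34  1.94 -0.33  0.64 -0.03] F [2.76 2.59 3.51] T [ 0.67  -0.211  0.148] gap 0.0541
shift in tool axes now [-0.0001 -0.0011  0.0008]
```

The moment reached 0.45 and then relaxed to 0.15, which could be pad slip. I squeeze harder and turn a little more to check.

Request:
move_arm(targets=[{"x": 0, "y": 0, "z": 0, "twist": 0}, {"x": 0, "y": 0, "z": 0, "twist": 2}], jaw=0, squeeze=50)

```text
t: 21.6
tcp_pos: [0.4876, 0.1934, 0.1136]
eef_rot: [2.145, 1.565, 0.612]
contact_force: [3.7, 3.6, 2.5]
finger_gap: 0.0541
```

```bash
python3 - <<'E'
from h import *
plan(0.4867,0.1926,0.1137)
E
```

```text
t 21.6 tcp [0.4876 0.1934 0.1136] y-ang 2.2 tilt [0.26 0.18] j [-0.65  0.61  0.35  1.94 -0.33  0.64 -0.05] F [3.73 3.57 2.48] T [ 0.841 -0.3    0.67 ] gap 0.0541
shift in tool axes now [-0.0001 -0.0009  0.0007]
```

Request:
move_arm(targets=[{"x": 0, "y": 0, "z": 0, "twist": 2}])

```text
t: 21.7
tcp_pos: [0.4875, 0.1933, 0.1136]
eef_rot: [2.139, 1.566, 0.573]
contact_force: [2.1, 4.6, 3.4]
finger_gap: 0.0547
```

```bash
python3 - <<'E'
from h import *
plan(0.4867,0.1926,0.1137)
E
```

```text
t 21.7 tcp [0.4875 0.1933 0.1136] y-ang 0.2 tilt [0.25 0.16] j [-0.65  0.61  0.36  1.94 -0.34  0.64 -0.08] F [2.1  4.56 3.37] T [ 0.83  -0.258  0.775] gap 0.0547
shift in tool axes now [-0.0001 -0.0008  0.0007]
```

The moment is 0.67–0.78 N m and still climbing over the last few degrees, with z steady at 0.1136. It is fully down and tight, so I stop short of the rubber's slip limit and let go.

Request:
move_arm(targets=[{"x": 0, "y": 0, "z": 0, "twist": 0}, {"x": 0, "y": 0, "z": 0, "twist": 0}, {"x": 0, "y": 0, "z": 0, "twist": 0}, {"x": 0, "y": 0, "z": 0, "twist": 0}, {"x": 0, "y": 0, "z": 0, "twist": 0}, {"x": 0, "y": 0, "z": 0, "twist": 0}], jaw=1)

```text
t: 22.3
tcp_pos: [0.4856, 0.1907, 0.1128]
eef_rot: [-0.955, 1.57, -2.527]
contact_force: [-0.5, 0.6, 0.9]
finger_gap: 0.0925
```

```bash
python3 - <<'E'
from h import *
plan(0.4867,0.1926,0.1137)
E
```

```text
t 22.3 tcp [0.4856 0.1907 0.1128] y-ang -0.0 tilt [-0.03 -0.02] j [-0.65  0.61  0.36  1.94 -0.34  0.64 -0.08] F [-0.53  0.56  0.92] T [-0.051  0.066  0.035] gap 0.0925
shift in tool axes now [-0.0009  0.0011 -0.0019]
```

Released, with forces near zero. Lifting straight up and backing away so the camera sees the lid.

Request:
move_arm(targets=[{"x": -0.005, "y": 0, "z": 0, "twist": 0}, {"x": -0.015, "y": 0, "z": 0, "twist": 0}, {"x": -0.025, "y": 0, "z": 0, "twist": 0}, {"x": -0.03, "y": 0, "z": 0, "twist": 0}, {"x": -0.02, "y": 0, "z": 0.02, "twist": 0}, {"x": 0, "y": 0, "z": 0.035, "twist": 0}, {"x": 0, "y": 0, "z": 0.03, "twist": 0}, {"x": 0, "y": 0, "z": 0, "twist": 0}, {"x": 0, "y": 0, "z": 0, "twist": 0}, {"x": 0, "y": 0, "z": 0, "twist": 0}])

```text
t: 23.3
tcp_pos: [0.4857, 0.1073, 0.2079]
eef_rot: [-2.933, 1.57, 1.781]
contact_force: [-0.6, 0.9, -0.5]
finger_gap: 0.0931
```

```bash
python3 - <<'E'
from h import *
plan(0.4867,0.1926,0.2)
st,im,C=wlook("w7")
ims={n:robot.capture(n)[:,:,::-1].copy() for n in("scene","side")}
for n in ims: cv2.imwrite(f"pics/{n}7.png",ims[n])
a=cv2.resize(ims["scene"][130:270,250:400],(400,373),interpolation=cv2.INTER_CUBIC);b=cv2.resize(ims["side"][150:225,150:230],(398,373),interpolation=cv2.INTER_CUBIC)
cv2.imwrite("pics/c7.png",np.hstack([a,b]))
# expected lid top outline (z=0.105-0.0145+0.0175=0.108) in the side view
CI=cam("side")
for zz in (0.108,0.114): print(zz,proj(CI,[[0.4867+dx,0.1926+dy,zz] for dx,dy in((0,0),(.0275,0),(-.0275,0),(0,.0275),(0,-.0275))]).round(1).tolist())
P=plane(C,[(1,1)],0.108)
print("lid top in wrist:",proj(C,[[0.4867,0.1926,0.108]]))
E
```

```text
t 23.3 tcp [0.4857 0.1073 0.2079] y-ang 0.1 tilt [-0.01  0.05] j [-0.57  0.45  0.44  1.91 -0.25  0.84  0.01] F [-0.6   0.91 -0.52] T [-0.022  0.07  -0.021] gap 0.0931
shift in tool axes now [ 0.008   0.0012 -0.0853]
0.108 [[190.1, 166.8], [199.0, 165.6], [181.0, 168.0], [189.0, 163.4], [191.2, 170.2]]
0.114 [[189.9, 165.0], [198.8, 163.8], [180.8, 166.2], [188.8, 161.7], [191.0, 168.4]]
lid top in wrist: [[258.07083884  90.4306621 ]]
```

View pics/c7.png

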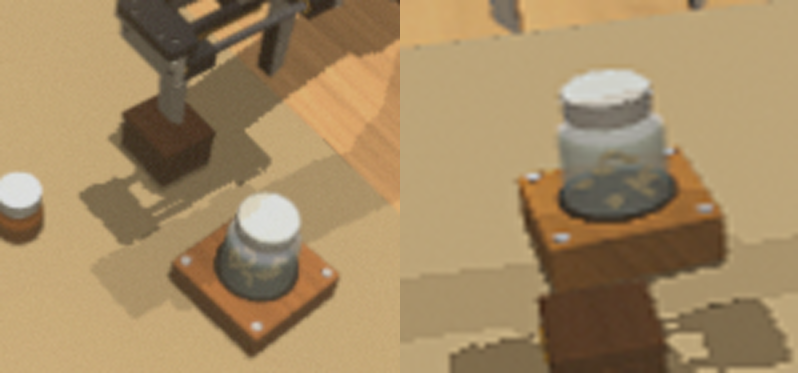

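View pics/w7.png

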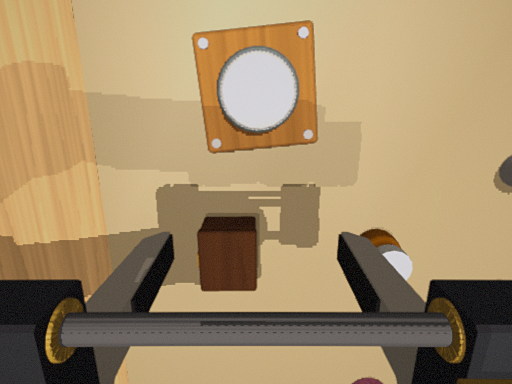

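View pics/scene7.png

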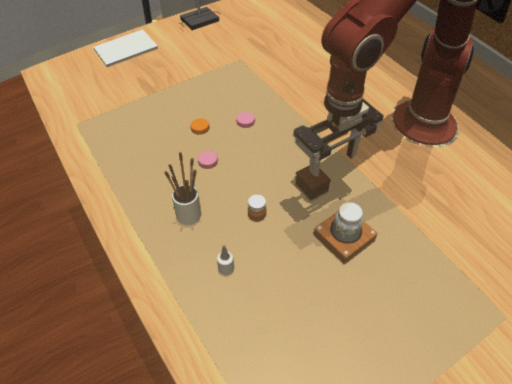

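The lid sits level and concentric on the jar: wrist view (258,90), predicted (258,90.4); side-view top centre about (191.5,167.5), predicted (190,167) for fully down. The other objects are unmoved and the gripper is clear.

```bash
python3 - <<'E'
from h import *
print(robot.hand_in())
E
```

```text
the job is handed in; nothing more can be done
None
```

The jar is closed: I set the aluminium lid on the mouth, turned it back until it dropped off the thread, then screwed it down tight and let go. The job took about 23 s and is handed in.

- **Setting on and backwards turn:** The lid landed on the thread about 10 mm below the rim. I turned it about 90° anticlockwise under roughly 3–5 N (5.4 N at most). The push then fell away, and the lid came down about 5 mm at around 2 N, which is the expected drop less about 10° of overturn.
- **Screwing down:** The lid reached the rim after about 80° clockwise, at the height expected for fully down. About 35–40° more tightened it, and the turning moment peaked at 0.78 N m when I stopped.
- **Last checks:** After letting go, the lid sat level and centred on the jar to within about 1–2 pixels in the wrist and side views. The gripper was clear and the bystanders looked unmoved.

These points did not go cleanly:
- **Side force:** Up to about 5 N of sideways force built up while turning, because the lid sat roughly 1 mm off-centre in the grip.
- **Grip slip:** The turning moment relaxed once, from 0.45 to 0.15 N m. This was probably the pads slipping, so I raised the squeeze from 35 to 50 N and turned a few degrees more.
- **Jar slip limit:** The final 0.78 N m is close to the roughly 0.8 N m at which the jar would slip round in its rubber. I could not check directly whether the jar had turned.

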